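# Unclip the dust cover of a seal case and lay it on the mat

## Robot

A 6-joint arm with a two-finger parallel gripper is mounted at the origin on the work surface. World frame = base frame: x ahead of the robot, y to its left, z up, the work surface at z = 0. Lengths are in mm, angles in rad, forces in N, time in s.
With the tool pointing down it reaches from about 350 to 875 mm from the base axis. Payload 4.2 kg.
Tool frame: the origin (TCP) lies midway between the tips of the shut fingers; the grasp point (between the pads) lies 19 mm behind it; z points along the fingers, y is the direction in which the jaws open and shut (so a half turn about z gives the same grasp; the last joint's range is limited). The gripper opens to 85 mm and grips with 20 to 120 N. Pads are 22 mm wide; open, the fingers measure 114 mm over their backs; the gripper's body (76 mm by 85 mm) begins 54 mm behind the grasp point. The pads swing forward as they close: fully open they stand 13 mm farther back than shut.
Start: joints at [1.427, 0.385, 0.008, 0, -1.194, -0.259], TCP at [244.964, 574.971, 231.312] pointing down, gripper open.
Joint ranges: [-3.14, 3.14], [-1.21, 2.06], [-1.07, 1.41], [-3.16, 2.05], [-2.99, -0.16], [-3.1, 3.1]. Speed limits (rad/s): [2.79, 2.79, 3.14, 3.14, 3.14, 3.14].

## Interface

Orientations are given as a unit quaternion [x, y, z, w].
In Python, from bench import arm gives the robot as it stands.
- The arm moves only by the tool servo_tool, never from a script. Its argument "rows" is a list of rows, each an object of numbers: "fingers": the finger opening in cm, from 0 to 8.54; "x", "y", "z": the shift along the tool's x, y, z in cm; "turn": the turn about the tool's z in degrees. A call has 1 to 10 rows; each row shifts and turns the commanded pose from where the row before left it, along the tool's axes as they then stand; what a row does not reach is not made up. A row lasts 1/12 s, in which the tool goes at most 41.7 mm and 7.16 degrees, less where a joint would pass 70% of its speed; a pose out of reach is approached as far as the arm can. A call is refused whole if a number of a shift passes 4.17 or a number of a turn 7.16, either way. A call with a gripper value outside its range is refused whole. The fingers move at their own pace and stop on an object; the grip force is fixed at half the most. Time passes only in rows, so rows that do not move let the fingers close. It gives the time, the measured TCP pose, the force and the opening at its end, in the units of the state.
- arm.read_state(): the state, without advancing time (a new reading comes with each control period).
- arm.get_image(name): name is "side" or "top"; returns (picture, depth): 384x512x3 uint8, red, green, blue; 384x512 float32, mm along the optical axis (not along the pixel's ray), 0 where there is no reading.
- arm.camera_model(name): a dict with "fx", "fy", "cx", "cy" (pixels), "pose" (4x4, takes a point from camera to world coordinates). Camera axes: x right, y down, z forward; pixel columns grow to the right and rows downward; lengths in mm; the calibration is good to about 2 mm. A picture is of the moment at which its call begins. camera_model takes no time and is no camera call.
- arm.job_done(): hands the job in, once; it reports no verdict.
The state is a dict: "clock": time; "joints": joint angles; "joint_vel": joint speeds; "joint_efforts": joint torques, N m; "position": TCP position; "ee_rot": TCP orientation; "contact_force": force on the tool from outside, world axes, zero at the start; "wrist_torque": the same for the moment, N m; "gripper_width": finger opening in mm.
Only numpy, scipy, OpenCV 4.12 (cv2) and the standard library are available. Lean on these libraries where they do the work, as an engineer would, in place of code of your own. Each camera call takes 0.05 s, during which the arm holds its last target.

## Task

Open the narrow blue case of pipe seals: pinch the two upright snap tabs on its grey cover towards each other to unclip it, and lift the cover off. Set it down, without dropping it, in the middle of the black rubber mat, lying flat with the tabs upward, and let go; leave the other things on the bench where they are.

Things in the scene. Friction and masses are not known exactly. Their poses are not given: they have to be found in the camera images.
- cover: grey plastic clip-on cover, 120 g: plate 160 (x) by 72 (y), 5 thick (all sizes in mm). Origin: centre of the plate's underside, z up; at the start on the case's rim, 80 above the bench. Ribs across both ends reach 18 below the origin; laid down, it stands on them. Two upright snap tabs at mid-length, rising to 40 above the origin, are its handle: close on their outer faces along the cover's y
- tab_a_face (a point): centre of the outer face of the snap tab on the cover's +y side, 28 mm above the cover's origin, at y = 23.5 at rest (47 over both tabs), 14.5 fully squeezed (29 over both). The tab is an upright blade 30 wide (x), 5 thick, 35 tall above the plate. Below the plate its outward hook, 7.5 to 12.5 below the cover's origin, catches under a lip of the case until pressed in over 4 mm
- tab_b_face (a point): the same for the snap tab on the cover's -y side (y = -23.5 at rest)
- tab_a (a joint): how far (m) the tab on the cover's +y side is pressed in towards the middle: 0 at rest, 0.009 at its stop. A spring pushes it out: about 2.4 N at the start, 9.6 N at the stop. Free of the case above 0.004
- tab_b (a joint): the same for the tab on the cover's -y side
- case: blue plastic case 160 (x) by 72 (y) by 80 mm high, fixed to the bench on the robot's left or right, its x up to 0.5 rad from world x. Origin: centre of its underside. The cover's x, y, z axes match its own at the start. Two pipe seals stand in it, their tops 50 above the bench. The cover's ribs sit in its mouth with about 2 play
- mat: black rubber mat 200 by 200 mm, 6 thick, fixed flat on the bench on the side that the case is not on. Origin at the centre of its underside, top 6 above it
- seal_small: black rubber pipe seal with steel end plates, diameter 60, 50 mm high, standing loose on the bench between case and mat; origin at the centre of its underside. To be left alone.
- seal_wide: black rubber pipe seal with steel end plates, diameter 84, 45 mm high, standing loose on the bench; origin at the centre of its underside. To be left alone.
- seal_flat: black rubber pipe seal with steel end plates, diameter 100, 35 mm high, farther back on the bench; origin at the centre of its underside. To be left alone.
- steel_ring: flat steel ring, outer diameter 110, 16 mm high, farther back on the bench; origin at the centre of its underside. To be left alone.
- wrench: steel wrench, 190 mm long, lying on the bench near the robot. To be left alone.
- lubricant: closed bottle, diameter 60, 150 mm high, standing at the left of the bench; origin at the centre of its underside. To be left alone.
- screwdriver: screwdriver, 200 mm long, lying at the right of the bench. To be left alone.

How it is judged (in metres and radians):
On the way, in this order (a step that is already met when the one before it is completed fails the run):
1. both tabs squeezed in by more than 4 mm while the cover still sits on the case (value of joint each of tab_a, tab_b above 0.004 m and distance of cover from where it was at the start of the episode below 0.012 m), for 0.05 s.
2. the cover lifted clear of the case's rim (z of cover in the frame of case above 0.1 m), for 0.1 s.
At the end, for the whole second after the job is handed in: the cover lies flat on the mat, tabs up (tilted under 0.1 rad, its origin 18 to 30 mm above the mat's underside), its centre within 40 mm of the mat's centre, both tabs sprung back to within 2 mm of rest, let go and at rest (horizontal distance between cover and mat below 0.04 m and z of cover in the frame of mat between 0.018 and 0.03 m and angle between cover's own z axis and vertical below 0.1 rad and value of joint each of tab_a, tab_b below 0.002 m and linear speed of cover below 0.02 m/s); the robot touches nothing.
It fails at once if the cover let go away from the case while more than 30 mm above where it comes to rest (dropped) (z of cover in the frame of mat above 0.054 m and horizontal distance between cover and case above 0.06 m and contact force between the fingers and cover below 0.05 N).
It fails at once if another thing on the bench moved by more than 30 mm (distance of any of seal_small, seal_wide, seal_flat, steel_ring, wrench, lubricant, screwdriver from where it was at the start of the episode above 0.03 m).
It also fails if it takes over 40 s, if anything falls off the work surface, if the arm or the gripper's body presses on something with over 40 N, if the wrist force passes 120 N, or if a joint passes its speed limit or range.

## Working session

There is one attempt and no reset: what is moved stays moved. The work goes in short steps, Python scripts to look and compute and a tool call to move; the robot and the scene stay as the last step left them, time stands still between calls to the robot, and variables do not carry over. Pictures are saved under pics/ and viewed, and the job is handed in when it is done.

Besides the shell and the picture viewer there is one more tool, called after "Call:" by a JSON object that holds its "method" and its "body". servo_tool: Moves the arm, as the interface text tells. Its arguments: {"type":"object","properties":{"rows":{"type":"array","items":{"type":"object","properties":{"fingers":{"type":"number"},"x":{"type":"number"},"y":{"type":"number"},"z":{"type":"number"},"turn":{"type":"number"}}}}},"required":["rows"]}

```bash
mkdir -p pics
python3 - <<'E'
from bench import arm
import cv2,numpy as np
s=arm.read_state();print({k:s[k] for k in('clock','position','ee_rot','gripper_width','contact_force')})
for n in('top','side'):
    p,d=arm.get_image(n);cv2.imwrite(f'pics/{n}0.png',p[:,:,::-1]);np.save(f'{n}0.npy',d);np.save(f'{n}0rgb.npy',p)
    m=arm.camera_model(n);print(n,m)
E
```

```text
{'clock': 0.0, 'position': array([244.73662044, 574.44541147, 230.18147799]), 'ee_rot': array([ 9.79773010e-01, -2.00108927e-01, -1.73094845e-04,  1.11210915e-03]), 'gripper_width': 85.00037638622909, 'contact_force': array([0.10084166, 0.11012171, 0.17265395])}
top {'fx': 427.99090809959523, 'fy': 427.99090809959523, 'cx': 258.0792160599238, 'cy': 187.6470745551708, 'pose': array([[-2.03124274e-02, -9.89214280e-01,  1.45060379e-01,
         3.71689573e+02],
       [-9.99746988e-01,  1.86943185e-02, -1.25092831e-02,
        -8.21004620e+00],
       [ 9.66255660e-03, -1.45277771e-01, -9.89343724e-01,
         1.31638292e+03],
       [ 0.00000000e+00,  0.00000000e+00,  0.00000000e+00,
         1.00000000e+00]])}
side {'fx': 467.7035221423948, 'fy': 467.7035221423948, 'cx': 256.63861633955713, 'cy': 189.06246893785183, 'pose': array([[ 7.03407172e-01, -4.20972181e-01,  5.72713518e-01,
        -3.69760856e+02],
       [-7.10786149e-01, -4.17942516e-01,  5.65780084e-01,
        -9.30731155e+02],
       [ 1.18365308e-03, -8.05050605e-01, -5.93204959e-01,
         1.08173991e+03],
       [ 0.00000000e+00,  0.00000000e+00,  0.00000000e+00,
         1.00000000e+00]])}
```

View pics/top0.png

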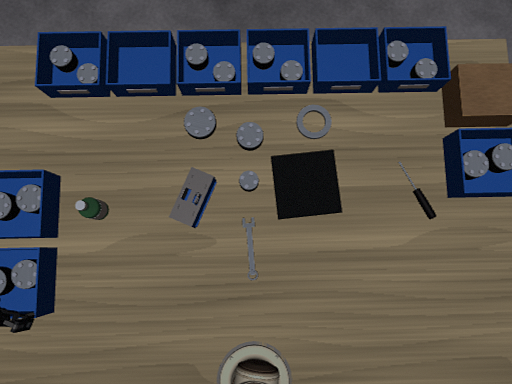

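View pics/side0.png

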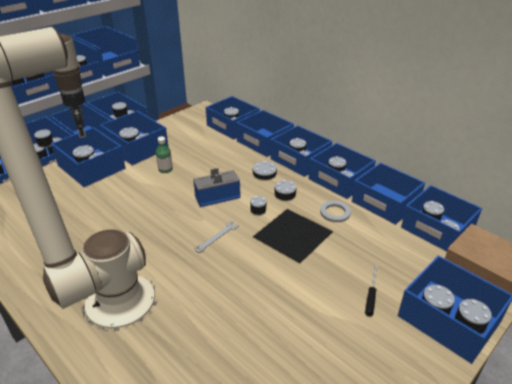

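The top view shows the grey cover at about (193,197), the mat at about (306,184), the small seal between them at (249,180), and the bottle at (90,208). Next I'll measure positions.

```bash
cat > h.py <<'E'
import numpy as np,cv2
from bench import arm
def cloud(n,d):
    m=arm.camera_model(n);v,u=np.mgrid[:384,:512]
    P=np.stack([(u-m['cx'])/m['fx']*d,(v-m['cy'])/m['fy']*d,d],-1)@m['pose'][:3,:3].T+m['pose'][:3,3]
    P[d<=0]=np.nan;return P
E
python3 - <<'E'
from h import *
d=np.load('top0.npy');rgb=np.load('top0rgb.npy');P=cloud('top',d)
sub=np.zeros(d.shape,bool);sub[160:235,160:225]=1
m=sub&(P[...,2]>77)&(P[...,2]<95)
q=P[m];print(len(q),q.mean(0),'zmed',np.median(q[:,2]));r=cv2.minAreaRect(q[:,:2].astype(np.float32));print('plate',r)
mt=sub&(P[...,2]>105);t=P[mt];print('tabs',len(t),t.mean(0),t[:,2].max());print(cv2.minAreaRect(t[:,:2].astype(np.float32)))
for row in range(170,230,1):
  c=np.where(mt[row])[0]
  if len(c):print(row,c,P[row,c,2].round(0))
g=rgb.max(-1)<45
mm=np.zeros_like(sub);mm[145:225,265:350]=1;k=mm&g;q=P[k];print('mat',len(q),np.median(q[:,2]),cv2.minAreaRect(q[:,:2].astype(np.float32)))
d2=np.load('side0.npy');S=cloud('side',d2)
x,y=np.nanmean(P[m],0)[:2]
k=(np.hypot(S[...,0]-x,S[...,1]-y)<110)&(S[...,2]>77)
q=S[k&(S[...,2]<95)];t=S[k&(S[...,2]>100)]
print('side',len(q),cv2.minAreaRect(q[:,:2].astype(np.float32)),len(t),t.mean(0),cv2.minAreaRect(t[:,:2].astype(np.float32)),t[:,2].max())
for nm,u,v in(('seal',249,180),('lub',90,206)):print(nm,P[v,u])
I=cv2.resize(rgb[160:235,150:230],None,fx=8,fy=8,interpolation=2)[:,:,::-1];cv2.imwrite('pics/z.png',I)
E
```

```text
1251 [530.29671464 168.77483587  85.37986452] zmed 85.3727497500829
plate ((531.8116455078125, 169.1082000732422), (72.86358642578125, 160.15093994140625), 65.88516998291016)
tabs 62 [531.20846083 169.57764723 116.20531775] 123.51044810896997
((531.0343017578125, 169.48898315429688), (48.57612991333008, 28.85076904296875), 65.92961120605469)
187 [184 185] [122. 121.]
188 [184 185 186] [123. 119. 113.]
189 [183 184 185 186] [118. 118. 119. 107.]
190 [183 184 185] [121. 120. 109.]
191 [183 184 185] [119. 116. 105.]
192 [182 183 184] [120. 119. 111.]
193 [182 183 184 198 199] [120. 119. 109. 121. 118.]
194 [181 182 183 184 197 198 199] [118. 118. 117. 107. 121. 120. 117.]
195 [181 182 183 197 198 199] [120. 123. 107. 120. 117. 117.]
196 [181 182 183 197 198 199] [123. 110. 106. 117. 117. 112.]
197 [182 196 197 198] [110. 121. 121. 112.]
198 [196 197 198] [116. 117. 108.]
199 [195 196 197] [117. 114. 110.]
200 [195 196 197] [122. 120. 110.]
201 [194 195 196 197] [119. 124. 113. 106.]
202 [194 195 196] [119. 120. 112.]
mat 4019 nan ((573.6468505859375, -173.06561279296875), (199.1026153564453, 197.7200469970703), 5.232522487640381)
side 484 ((530.6885986328125, 170.48968505859375), (82.0995101928711, 161.70054626464844), 66.90670013427734) 74 [530.62330188 169.89623534 110.26295872] ((531.4796142578125, 169.44265747070312), (51.5728759765625, 30.53112030029297), 65.85623931884766) 120.57460347359552
seal [581.78834956   2.56092693  45.54411135]
lub [504.15509051 447.92961074 119.63911885]
```

View pics/z.png

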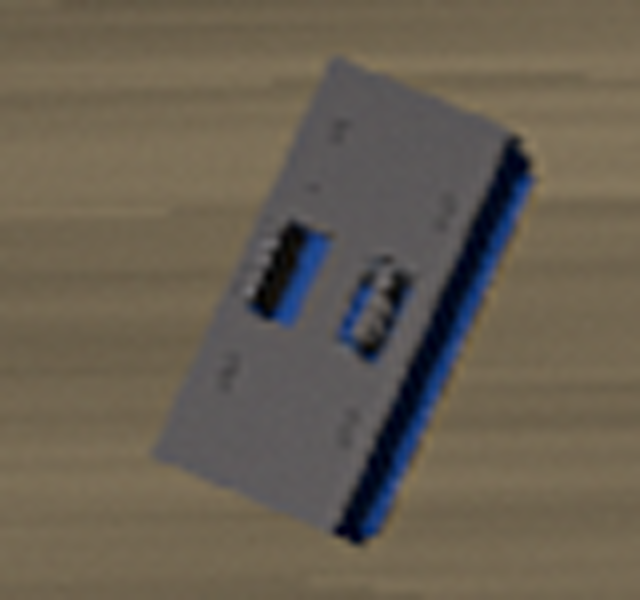

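Call:
{"method": "servo_tool", "body": {"rows": [{"turn": 1.0, "fingers": 8.54}, {"x": 1.5, "y": 0.9}, {"x": 3.0, "y": 1.8}, {"x": 3.0, "y": 1.8}, {"x": 3.0, "y": 1.8}, {"x": 3.0, "y": 1.8}, {"x": 3.0, "y": 1.8}, {"x": 3.0, "y": 1.8}, {"x": 3.0, "y": 1.8}, {"x": 3.0, "y": 1.8}]}}

```text
invalid input at $.rows[0]: expected keys fingers, x, y, z, turn
```

All keys are required.

Call:
{"method": "servo_tool", "body": {"rows": [{"turn": 1.0, "fingers": 8.54, "x": 0, "y": 0, "z": 0}, {"x": 1.5, "y": 0.9, "z": 0, "turn": 0, "fingers": 8.54}, {"x": 3.0, "y": 1.8, "z": 0, "turn": 0, "fingers": 8.54}, {"x": 3.0, "y": 1.8, "z": 0, "turn": 0, "fingers": 8.54}, {"x": 3.0, "y": 1.8, "z": 0, "turn": 0, "fingers": 8.54}, {"x": 3.0, "y": 1.8, "z": 0, "turn": 0, "fingers": 8.54}, {"x": 3.0, "y": 1.8, "z": 0, "turn": 0, "fingers": 8.54}, {"x": 3.0, "y": 1.8, "z": 0, "turn": 0, "fingers": 8.54}, {"x": 3.0, "y": 1.8, "z": 0, "turn": 0, "fingers": 8.54}, {"x": 3.0, "y": 1.8, "z": 0, "turn": 0, "fingers": 8.54}]}}

```text
clock: 0.93
position: [415.9, 329.0, 231.4]
ee_rot: [0.978, -0.209, -0.0, 0.0]
contact_force: [-0.8, 1.0, 0.0]
gripper_width: 85.5
```

```bash
cat > go.py <<'E'
import sys
from h import *
from scipy.spatial.transform import Rotation as R
s=arm.read_state();p=s['position'];r=R.from_quat(s['ee_rot'])
M=r.as_matrix();print('t',s['clock'],'p',p.round(1),'w',s['gripper_width'],'F',s['contact_force'].round(1),'j',np.round(s['joints'],2))
print('tool x yaw',np.degrees(np.arctan2(M[1,0],M[0,0])),'z',M[:,2].round(4))
if len(sys.argv)>1:print('shift cm',(M.T@(np.array(sys.argv[1:4],float)-p)/10).round(2))
E
python3 go.py 531.2 169.4 231
```

```text
t 0.9333 p [415.9 329.  231.4] w 85.51097861193217 F [-0.8  1.   0. ] j [ 0.98  0.22 -0.22 -0.   -1.12  0.17]
tool x yaw -24.105973768927015 z [-1.e-04 -0.e+00 -1.e+00]
shift cm [17.04  9.86  0.04]
```

Call:
{"method": "servo_tool", "body": {"rows": [{"x": 3.0, "y": 1.8, "z": 0, "turn": 0, "fingers": 8.54}, {"x": 3.0, "y": 1.8, "z": 0, "turn": 0, "fingers": 8.54}, {"x": 3.0, "y": 1.8, "z": 0, "turn": 0, "fingers": 8.54}, {"x": 3.0, "y": 1.8, "z": 0, "turn": 0, "fingers": 8.54}, {"x": 3.0, "y": 1.8, "z": 0, "turn": 0, "fingers": 8.54}, {"x": 2.1, "y": 1.0, "z": 0, "turn": 0, "fingers": 8.54}, {"x": 0, "y": 0, "z": 0, "turn": 0, "fingers": 8.54}, {"x": 0, "y": 0, "z": 0, "turn": 0, "fingers": 8.54}]}}

```text
clock: 1.6
position: [530.9, 168.5, 230.9]
ee_rot: [0.978, -0.21, -0.0, 0.0]
contact_force: [0.1, 0.8, 0.6]
gripper_width: 85.2
```

```bash
python3 go.py 531.2 169.4 91
python3 - <<'E'
from h import *
p,d=arm.get_image('side');cv2.imwrite('pics/s1.png',cv2.resize(p[100:260,130:330],None,fx=3,fy=3)[:,:,::-1])
E
```

```text
t 1.6 p [530.9 168.5 230.9] w 85.18602049986247 F [0.1 0.8 0.6] j [ 0.6   0.27 -0.16 -0.   -1.14  0.55]
tool x yaw -24.273887105862237 z [-8.e-04 -3.e-04 -1.e+00]
shift cm [-0.   -0.11 13.99]
```

View pics/s1.png

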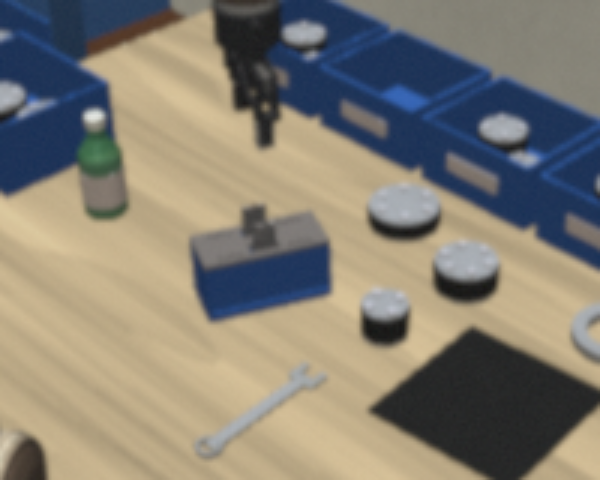

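The gripper, in the crop at (260,100), is above the tabs at (258,228) with its jaws across them. I'll lower it now.

Call:
{"method": "servo_tool", "body": {"rows": [{"x": 0, "y": -0.1, "z": 2, "turn": 0, "fingers": 8.54}, {"x": 0, "y": 0, "z": 2.5, "turn": 0, "fingers": 8.54}, {"x": 0, "y": 0, "z": 2.5, "turn": 0, "fingers": 8.54}, {"x": 0, "y": 0, "z": 2, "turn": 0, "fingers": 8.54}, {"x": 0, "y": 0, "z": 1.5, "turn": 0, "fingers": 8.54}, {"x": 0, "y": 0, "z": 1.5, "turn": 0, "fingers": 8.54}, {"x": 0, "y": 0, "z": 1.0, "turn": 0, "fingers": 8.54}, {"x": 0, "y": 0, "z": 0.5, "turn": 0, "fingers": 8.54}, {"x": 0, "y": 0, "z": 0.5, "turn": 0, "fingers": 8.54}, {"x": 0, "y": 0, "z": 0, "turn": 0, "fingers": 8.54}]}}

```text
clock: 2.48
position: [530.7, 171.4, 90.9]
ee_rot: [0.978, -0.208, -0.0, 0.0]
contact_force: [0.7, -0.3, -0.4]
gripper_width: 85.3
```

```bash
python3 go.py 531.2 169.4 91
python3 - <<'E'
from h import *
p,d=arm.get_image('side');cv2.imwrite('pics/s2.png',cv2.resize(p[120:220,150:280],None,fx=6,fy=6)[:,:,::-1])
E
```

```text
t 2.4833 p [530.7 171.4  90.9] w 85.31178635511678 F [ 0.7 -0.3 -0.4] j [ 0.6   0.41 -0.34 -0.   -0.82  0.55]
tool x yaw -24.045878929009085 z [-6.e-04 -3.e-04 -1.e+00]
shift cm [ 0.12  0.16 -0.01]
```

View pics/s2.png

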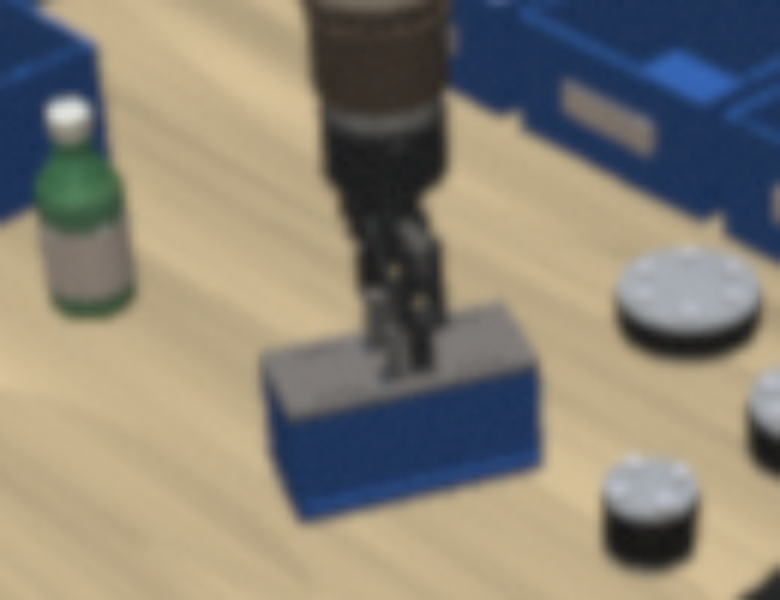

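The fingers straddle the tabs, around (400,320) in the crop, and touch nothing. Next I'll squeeze.

Call:
{"method": "servo_tool", "body": {"rows": [{"x": 0, "y": 0, "z": 0, "turn": 0, "fingers": 2.0}, {"x": 0, "y": 0, "z": 0, "turn": 0, "fingers": 2.0}, {"x": 0, "y": 0, "z": 0, "turn": 0, "fingers": 2.0}, {"x": 0, "y": 0, "z": 0, "turn": 0, "fingers": 2.0}, {"x": 0, "y": 0, "z": 0, "turn": 0, "fingers": 2.0}, {"x": 0, "y": 0, "z": 0, "turn": 0, "fingers": 2.0}, {"x": 0, "y": 0, "z": 0, "turn": 0, "fingers": 2.0}, {"x": 0, "y": 0, "z": 0, "turn": 0, "fingers": 2.0}, {"x": 0, "y": 0, "z": 0, "turn": 0, "fingers": 2.0}, {"x": 0, "y": 0, "z": 0, "turn": 0, "fingers": 2.0}]}}

```text
clock: 3.37
position: [532.3, 171.9, 93.8]
ee_rot: [0.978, -0.208, 0.002, -0.001]
contact_force: [-1.7, 1.2, 8.7]
gripper_width: 25.0
```

```bash
python3 go.py
```

```text
t 3.3667 p [532.3 171.9  93.8] w 25.0404536280021 F [-1.7  1.2  8.7] j [ 0.6   0.41 -0.34  0.   -0.82  0.55]
tool x yaw -24.023820515111773 z [ 0.0036  0.0016 -1.    ]
```

Call:
{"method": "servo_tool", "body": {"rows": [{"x": 0, "y": 0, "z": 0, "turn": 0, "fingers": 2.0}, {"x": 0, "y": 0, "z": 0, "turn": 0, "fingers": 2.0}]}}

```text
clock: 3.53
position: [532.3, 171.9, 93.8]
ee_rot: [0.978, -0.208, 0.002, -0.001]
contact_force: [-3.1, 1.7, 9.2]
gripper_width: 25.7
```

```bash
python3 go.py
python3 - <<'E'
from h import *
p,d=arm.get_image('side');cv2.imwrite('pics/s3.png',cv2.resize(p[130:210,170:260],None,fx=7,fy=7)[:,:,::-1])
E
python3 go.py
```

```text
t 3.5333 p [532.3 171.9  93.8] w 25.72360584108184 F [-3.1  1.7  9.2] j [ 0.6   0.41 -0.34  0.   -0.82  0.55]
tool x yaw -24.02326679952358 z [ 0.0036  0.0016 -1.    ]
t 3.5833 p [532.3 171.9  93.8] w 25.411973657308362 F [-2.7  1.1  9.5] j [ 0.6   0.41 -0.34  0.   -0.82  0.55]
tool x yaw -24.020560238779417 z [ 0.0036  0.0016 -1.    ]
```

View pics/s3.png

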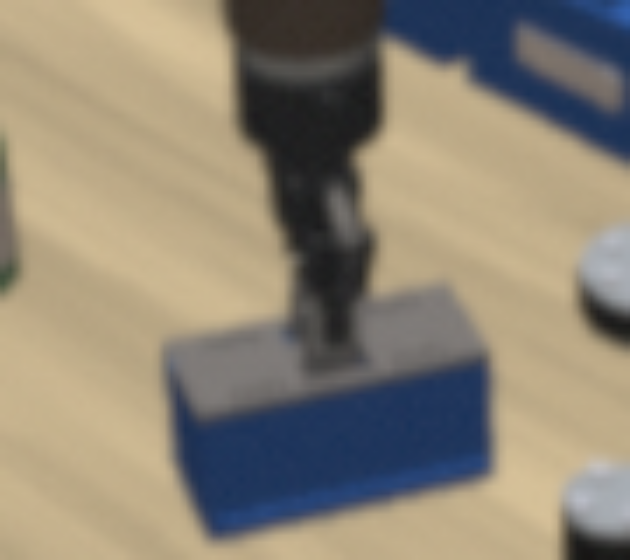

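The tabs are pressed in; the slot around the near tab shows at (330,360). The small upward push is the pads swinging forward. I'll lift slowly.

Call:
{"method": "servo_tool", "body": {"rows": [{"x": 0, "y": 0, "z": -0.3, "turn": 0, "fingers": 2.0}, {"x": 0, "y": 0, "z": -0.5, "turn": 0, "fingers": 2.0}, {"x": 0, "y": 0, "z": -0.5, "turn": 0, "fingers": 2.0}, {"x": 0, "y": 0, "z": -0.5, "turn": 0, "fingers": 2.0}, {"x": 0, "y": 0, "z": -0.5, "turn": 0, "fingers": 2.0}, {"x": 0, "y": 0, "z": -0.5, "turn": 0, "fingers": 2.0}, {"x": 0, "y": 0, "z": -0.5, "turn": 0, "fingers": 2.0}, {"x": 0, "y": 0, "z": 0, "turn": 0, "fingers": 2.0}]}}

```text
clock: 4.25
position: [531.6, 171.3, 125.6]
ee_rot: [0.978, -0.209, 0.001, -0.001]
contact_force: [0.5, -0.3, -0.4]
gripper_width: 25.6
```

```bash
python3 go.py
python3 - <<'E'
from h import *
p,d=arm.get_image('side');cv2.imwrite('pics/s4.png',cv2.resize(p[120:210,160:270],None,fx=6,fy=6)[:,:,::-1])
E
python3 go.py
```

```text
t 4.25 p [531.6 171.3 125.6] w 25.574654602683378 F [ 0.5 -0.3 -0.4] j [ 0.6   0.37 -0.3   0.   -0.89  0.55]
tool x yaw -24.072868790912718 z [ 1.7e-03  8.0e-04 -1.0e+00]
t 4.3 p [531.3 171.1 125. ] w 25.23339631816963 F [ 0.1 -0.1 -2.1] j [ 0.6   0.37 -0.3   0.   -0.89  0.55]
tool x yaw -24.08493549795729 z [ 1.e-03  5.e-04 -1.e+00]
```

View pics/s4.png

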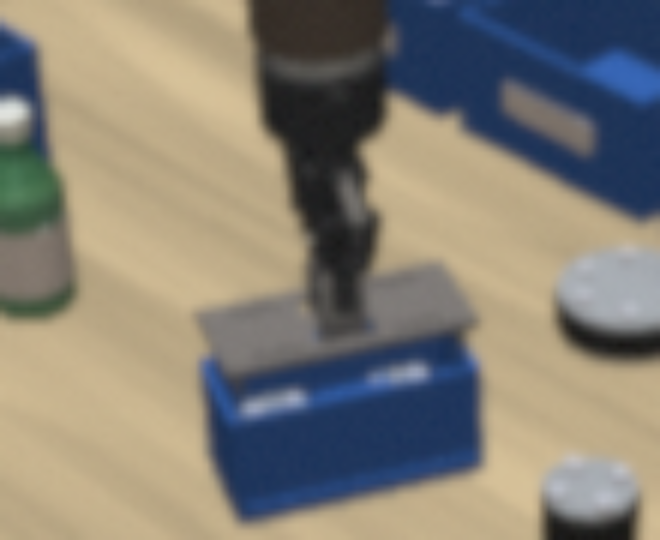

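The cover has come off cleanly and hangs level above the case, with both inner seals visible at (275,402) and (400,372). I'll keep lifting.

Call:
{"method": "servo_tool", "body": {"rows": [{"x": 0, "y": 0, "z": -0.8, "turn": 0, "fingers": 2.0}, {"x": 0, "y": 0, "z": -1.2, "turn": 0, "fingers": 2.0}, {"x": 0, "y": 0, "z": -1.4, "turn": 0, "fingers": 2.0}, {"x": 0, "y": 0, "z": -1.4, "turn": 0, "fingers": 2.0}, {"x": 0, "y": 0, "z": -1.2, "turn": 0, "fingers": 2.0}, {"x": 0, "y": 0, "z": -0.8, "turn": 0, "fingers": 2.0}, {"x": 0, "y": 0, "z": 0, "turn": 0, "fingers": 2.0}]}}

```text
clock: 4.88
position: [532.0, 171.5, 194.5]
ee_rot: [0.978, -0.208, 0.002, -0.001]
contact_force: [0.6, 0.5, -1.5]
gripper_width: 25.4
```

```bash
python3 go.py 574 -173 193
python3 - <<'E'
from h import *
p,d=arm.get_image('top')
P=cloud('top',d);s=P[165:205,280:330].reshape(-1,3);print('mat z',np.nanmedian(s,0))
ok=np.isfinite(P).all(-1);g=(p.max(-1)<45)&ok;g[:145]=0;g[225:]=0;g[:,:262]=0;g[:,350:]=0
n,l,st,_=cv2.connectedComponentsWithStats(g.astype(np.uint8));i=1+st[1:,4].argmax();q=P[l==i];print(cv2.minAreaRect(q[:,:2].astype(np.float32)),q.mean(0))
cv2.imwrite('pics/t5.png',cv2.resize(p[130:240,140:360],None,fx=3.5,fy=3.5)[:,:,::-1])
E
```

```text
t 4.8833 p [532.  171.5 194.5] w 25.392408975765797 F [ 0.6  0.5 -1.5] j [ 0.6   0.3  -0.21  0.   -1.05  0.55]
tool x yaw -24.06218379273077 z [ 0.0035  0.0017 -1.    ]
shift cm [17.88 29.75  0.1 ]
mat z [ 570.86530785 -168.66078227    6.58417677]
((574.1234130859375, -173.05899047851562), (199.29920959472656, 198.3233184814453), 5.081610679626465) [ 572.45529739 -172.64891673    6.57944289]
```

View pics/t5.png

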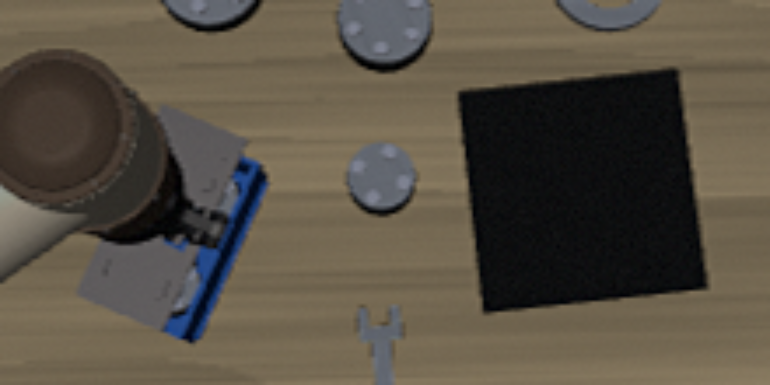

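Call:
{"method": "servo_tool", "body": {"rows": [{"x": 0.6, "y": 1.0, "z": 0, "turn": 0, "fingers": 2.0}, {"x": 1.2, "y": 2.0, "z": 0, "turn": 0, "fingers": 2.0}, {"x": 1.5, "y": 2.5, "z": 0, "turn": 0, "fingers": 2.0}, {"x": 1.5, "y": 2.5, "z": 0, "turn": 0, "fingers": 2.0}, {"x": 1.5, "y": 2.5, "z": 0, "turn": 0, "fingers": 2.0}, {"x": 1.5, "y": 2.5, "z": 0, "turn": 0, "fingers": 2.0}, {"x": 1.5, "y": 2.5, "z": 0, "turn": 0, "fingers": 2.0}, {"x": 1.5, "y": 2.5, "z": 0, "turn": 0, "fingers": 2.0}, {"x": 1.5, "y": 2.5, "z": 0, "turn": 0, "fingers": 2.0}, {"x": 1.5, "y": 2.5, "z": 0, "turn": 0, "fingers": 2.0}]}}

```text
clock: 5.77
position: [562.2, -97.2, 191.1]
ee_rot: [0.978, -0.209, -0.001, 0.0]
contact_force: [0.7, -0.5, -1.3]
gripper_width: 25.6
```

Call:
{"method": "servo_tool", "body": {"rows": [{"x": 1.5, "y": 2.5, "z": 0, "turn": 0, "fingers": 2.0}, {"x": 1.2, "y": 2.0, "z": 0, "turn": 0, "fingers": 2.0}, {"x": 0.9, "y": 1.75, "z": 0, "turn": 0, "fingers": 2.0}, {"x": 0, "y": 0, "z": 0, "turn": -4, "fingers": 2.0}, {"x": 0, "y": 0, "z": 0, "turn": -5, "fingers": 2.0}, {"x": 0, "y": 0, "z": 0, "turn": -6, "fingers": 2.0}, {"x": 0, "y": 0, "z": 0, "turn": -6, "fingers": 2.0}, {"x": 0, "y": 0, "z": 0, "turn": -5, "fingers": 2.0}, {"x": 0, "y": 0, "z": 0, "turn": -3, "fingers": 2.0}, {"x": 0, "y": 0, "z": 0, "turn": 0, "fingers": 2.0}]}}

```text
clock: 6.6
position: [569.6, -167.4, 190.9]
ee_rot: [0.999, 0.043, -0.001, -0.0]
contact_force: [-1.3, 0.3, -1.2]
gripper_width: 25.6
```

```bash
python3 go.py 574 -173 37
python3 - <<'E'
from h import *
p,d=arm.get_image('side');cv2.imwrite('pics/s6.png',cv2.resize(p[130:280,210:380],None,fx=4,fy=4)[:,:,::-1])
P=cloud('side',d);k=(np.hypot(P[...,0]-574,P[...,1]+173)<110)&(P[...,2]>140)&(P[...,2]<200)
q=P[k];print(len(q),np.median(q,0))
h,e=np.histogram(q[:,2],30);print(h,e.round(0))
E
```

```text
t 6.6 p [ 569.6 -167.4  190.9] w 25.600833816954836 F [-1.3  0.3 -1.2] j [-0.01  0.36 -0.13 -0.   -1.08  1.67]
tool x yaw 4.9334708351536865 z [-2.9e-03  3.0e-04 -1.0e+00]
shift cm [ 0.44  0.6  15.39]
632 [ 542.28914386 -179.38181167  180.11027719]
[  4   4   7   8   5   5   4   7   4   6   1   4  13  21  61 108 140 117
  48  19   6   5   7   2   2   5   5   3   3   8] [156. 158. 159. 161. 162. 164. 165. 166. 168. 169. 171. 172. 174. 175.
 177. 178. 180. 181. 182. 184. 185. 187. 188. 190. 191. 193. 194. 196.
 197. 198. 200.]
```

View pics/s6.png

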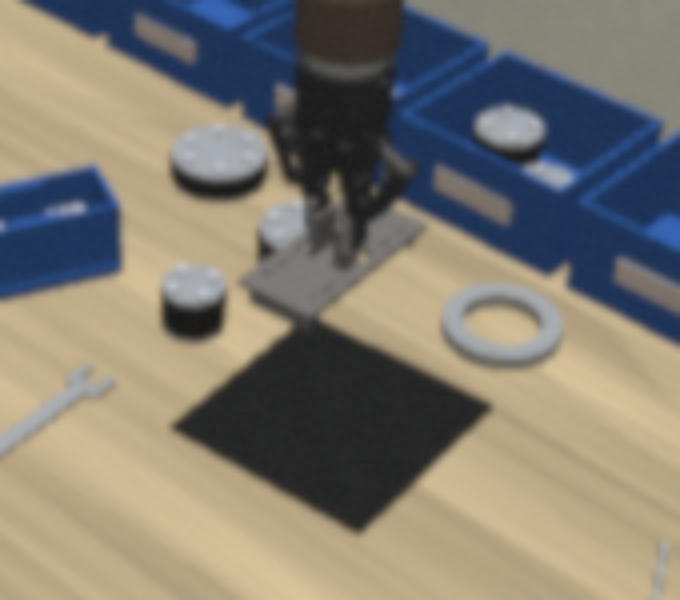

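The cover hangs level over the mat, with its plate top at about z 180. I'll lower it with a small centring shift.

Call:
{"method": "servo_tool", "body": {"rows": [{"x": 0.4, "y": 0.5, "z": 1.0, "turn": 0, "fingers": 2.0}, {"x": 0, "y": 0, "z": 2.0, "turn": 0, "fingers": 2.0}, {"x": 0, "y": 0, "z": 2.5, "turn": 0, "fingers": 2.0}, {"x": 0, "y": 0, "z": 2.5, "turn": 0, "fingers": 2.0}, {"x": 0, "y": 0, "z": 2.0, "turn": 0, "fingers": 2.0}, {"x": 0, "y": 0, "z": 1.5, "turn": 0, "fingers": 2.0}, {"x": 0, "y": 0, "z": 1.0, "turn": 0, "fingers": 2.0}, {"x": 0, "y": 0, "z": 0.8, "turn": 0, "fingers": 2.0}, {"x": 0, "y": 0, "z": 0.5, "turn": 0, "fingers": 2.0}, {"x": 0, "y": 0, "z": 0, "turn": 0, "fingers": 2.0}]}}

```text
clock: 7.48
position: [574.7, -171.7, 53.3]
ee_rot: [0.999, 0.043, -0.001, -0.0]
contact_force: [-0.3, 0.6, -2.3]
gripper_width: 25.5
```

```bash
python3 go.py 574 -173 37
python3 - <<'E'
from h import *
p,d=arm.get_image('side');cv2.imwrite('pics/s7.png',cv2.resize(p[150:270,230:360],None,fx=5,fy=5)[:,:,::-1])
P=cloud('side',d);k=(np.hypot(P[...,0]-574,P[...,1]+173)<110)&(P[...,2]>20)&(P[...,2]<60)
q=P[k];h,e=np.histogram(q[:,2],20);print(h,e.round(0))
E
```

```text
t 7.4833 p [ 574.7 -171.7   53.3] w 25.531298103290755 F [-0.3  0.6 -2.3] j [-0.02  0.52 -0.27 -0.   -0.78  1.68]
tool x yaw 4.894925323563979 z [-1.5e-03  1.0e-04 -1.0e+00]
shift cm [-0.08  0.13  1.63]
[  5  10   5   3   8   9   3   9  30  73 137 124  94  26   4   4   5   2
   6   9] [21. 23. 25. 27. 29. 31. 33. 35. 37. 39. 40. 42. 44. 46. 48. 50. 52. 54.
 56. 58. 60.]
```

View pics/s7.png

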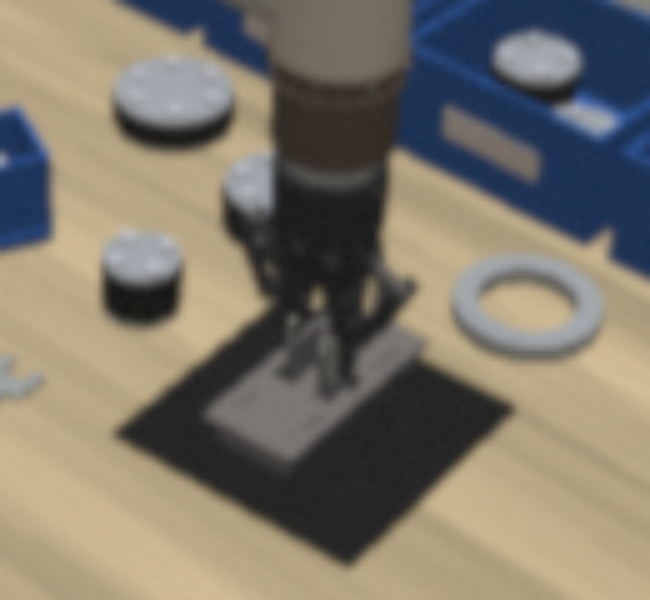

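The cover is centred over the mat, at about (315,395), with about 13 mm left to go.

Call:
{"method": "servo_tool", "body": {"rows": [{"x": 0, "y": 0, "z": 0.4, "turn": 0, "fingers": 2.0}, {"x": 0, "y": 0, "z": 0.4, "turn": 0, "fingers": 2.0}, {"x": 0, "y": 0, "z": 0.2, "turn": 0, "fingers": 2.0}, {"x": 0, "y": 0, "z": 0.2, "turn": 0, "fingers": 2.0}, {"x": 0, "y": 0, "z": 0, "turn": 0, "fingers": 2.0}, {"x": 0, "y": 0, "z": 0, "turn": 0, "fingers": 2.0}]}}

```text
clock: 8.03
position: [575.0, -171.6, 42.3]
ee_rot: [0.999, 0.043, 0.0, 0.0]
contact_force: [0.3, -0.3, -1.6]
gripper_width: 25.5
```

```bash
python3 go.py
python3 - <<'E'
from h import *
p,d=arm.get_image('side')
P=cloud('side',d);k=(np.hypot(P[...,0]-574,P[...,1]+173)<110)&(P[...,2]>14)&(P[...,2]<44)
q=P[k];h,e=np.histogram(q[:,2],15);print(h,e.round(0))
E
```

```text
t 8.0333 p [ 575.  -171.6   42.3] w 25.49967571048854 F [ 0.3 -0.3 -1.6] j [-0.02  0.54 -0.28  0.   -0.76  1.68]
tool x yaw 4.92627289576227 z [ 0.e+00 -1.e-04 -1.e+00]
[  9   5   5   4   4  16  32  97 136 116  71  20   6   2   9] [14. 16. 18. 20. 22. 24. 26. 28. 30. 32. 34. 36. 38. 40. 42. 44.]
```

Not touching yet; about 2 mm remain.

Call:
{"method": "servo_tool", "body": {"rows": [{"x": 0, "y": 0, "z": 0.1, "turn": 0, "fingers": 2.0}, {"x": 0, "y": 0, "z": 0.1, "turn": 0, "fingers": 2.0}, {"x": 0, "y": 0, "z": 0.1, "turn": 0, "fingers": 2.0}, {"x": 0, "y": 0, "z": 0, "turn": 0, "fingers": 2.0}, {"x": 0, "y": 0, "z": 0, "turn": 0, "fingers": 2.0}]}}

```text
clock: 8.5
position: [575.0, -171.6, 39.2]
ee_rot: [0.999, 0.043, -0.0, 0.0]
contact_force: [-0.1, -0.3, -1.8]
gripper_width: 25.7
```

Call:
{"method": "servo_tool", "body": {"rows": [{"x": 0, "y": 0, "z": 0.1, "turn": 0, "fingers": 2.0}, {"x": 0, "y": 0, "z": 0.1, "turn": 0, "fingers": 2.0}, {"x": 0, "y": 0, "z": 0, "turn": 0, "fingers": 2.0}]}}

```text
clock: 8.75
position: [575.2, -171.6, 37.8]
ee_rot: [0.999, 0.043, 0.0, 0.0]
contact_force: [-1.6, 0.4, 2.0]
gripper_width: 25.1
```

That's contact with the mat. Now I'll open and back off.

Call:
{"method": "servo_tool", "body": {"rows": [{"x": 0, "y": 0, "z": 0, "turn": 0, "fingers": 8.54}, {"x": 0, "y": 0, "z": 0, "turn": 0, "fingers": 8.54}, {"x": 0, "y": 0, "z": 0, "turn": 0, "fingers": 8.54}, {"x": 0, "y": 0, "z": 0, "turn": 0, "fingers": 8.54}, {"x": 0, "y": 0, "z": 0, "turn": 0, "fingers": 8.54}, {"x": 0, "y": 0, "z": 0, "turn": 0, "fingers": 8.54}, {"x": 0, "y": 0, "z": 0, "turn": 0, "fingers": 8.54}, {"x": 0, "y": 0, "z": 0, "turn": 0, "fingers": 8.54}, {"x": 0, "y": 0, "z": 0, "turn": 0, "fingers": 8.54}, {"x": 0, "y": 0, "z": 0, "turn": 0, "fingers": 8.54}]}}

```text
clock: 9.58
position: [575.0, -171.6, 37.3]
ee_rot: [0.999, 0.043, 0.0, 0.0]
contact_force: [-0.1, -0.2, -0.2]
gripper_width: 85.3
```

```bash
python3 go.py
python3 - <<'E'
from h import *
p,d=arm.get_image('side');cv2.imwrite('pics/s8.png',cv2.resize(p[150:270,230:360],None,fx=5,fy=5)[:,:,::-1])
E
```

```text
t 9.5833 p [ 575.  -171.6   37.3] w 85.29110412544372 F [-0.1 -0.2 -0.2] j [-0.02  0.54 -0.28  0.   -0.75  1.68]
tool x yaw 4.920710398085904 z [ 0. -0. -1.]
```

View pics/s8.png

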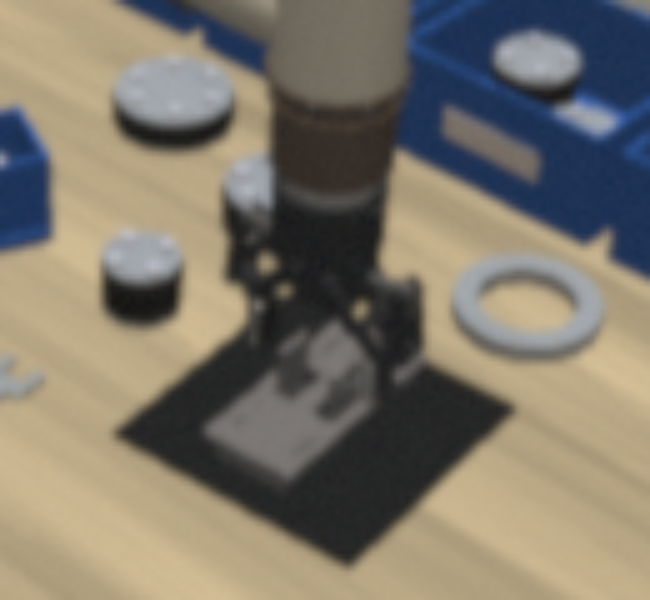

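The cover is free on the mat, with its tabs sprung out at (295,370) and (337,395) and the fingers clear. I'll retract straight up.

Call:
{"method": "servo_tool", "body": {"rows": [{"x": 0, "y": 0, "z": -1, "turn": 0, "fingers": 8.54}, {"x": 0, "y": 0, "z": -1.5, "turn": 0, "fingers": 8.54}, {"x": 0, "y": 0, "z": -2.5, "turn": 0, "fingers": 8.54}, {"x": 0, "y": 0, "z": -3, "turn": 0, "fingers": 8.54}, {"x": 0, "y": 0, "z": -3, "turn": 0, "fingers": 8.54}, {"x": 0, "y": 0, "z": -3, "turn": 0, "fingers": 8.54}, {"x": 0, "y": 0, "z": -2.5, "turn": 0, "fingers": 8.54}, {"x": 0, "y": 0, "z": -1.5, "turn": 0, "fingers": 8.54}, {"x": 0, "y": 0, "z": 0, "turn": 0, "fingers": 8.54}, {"x": 0, "y": 0, "z": 0, "turn": 0, "fingers": 8.54}]}}

```text
clock: 10.47
position: [575.2, -171.5, 218.8]
ee_rot: [0.999, 0.043, 0.001, -0.0]
contact_force: [-0.3, -0.4, -0.2]
gripper_width: 85.3
```

```bash
python3 go.py
python3 - <<'E'
from h import *
p,d=arm.get_image('side');cv2.imwrite('pics/s9.png',cv2.resize(p[120:300,150:390],None,fx=3.3,fy=3.3)[:,:,::-1])
P=cloud('side',d);k=(np.hypot(P[...,0]-574,P[...,1]+173)<105)&(P[...,2]>22)&(P[...,2]<40)
q=P[k];print(np.median(q,0),cv2.minAreaRect(q[:,:2].astype(np.float32)))
A=np.c_[q[:,:2]-q[:,:2].mean(0),np.ones(len(q))];print('slope',np.linalg.lstsq(A,q[:,2],rcond=None)[0])
t=P[(np.hypot(P[...,0]-574,P[...,1]+173)<60)&(P[...,2]>45)&(P[...,2]<75)];print('tabs',len(t),cv2.minAreaRect(t[:,:2].astype(np.float32)))
E
```

```text
t 10.4667 p [ 575.2 -171.5  218.8] w 85.32610271741741 F [-0.3 -0.4 -0.2] j [-0.02  0.35 -0.08 -0.   -1.14  1.68]
tool x yaw 4.913926623242345 z [ 2.8e-03  2.0e-04 -1.0e+00]
[ 560.91498977 -175.90988748   27.24222258] ((573.0217895507812, -172.97225952148438), (166.03314208984375, 74.44098663330078), 5.220246315002441)
slope [-7.95396553e-06 -9.03474294e-03  2.73418589e+01]
tabs 62 ((573.0701904296875, -174.3267059326172), (33.67687225341797, 50.85604476928711), 5.724847793579102)
```

View pics/s9.png

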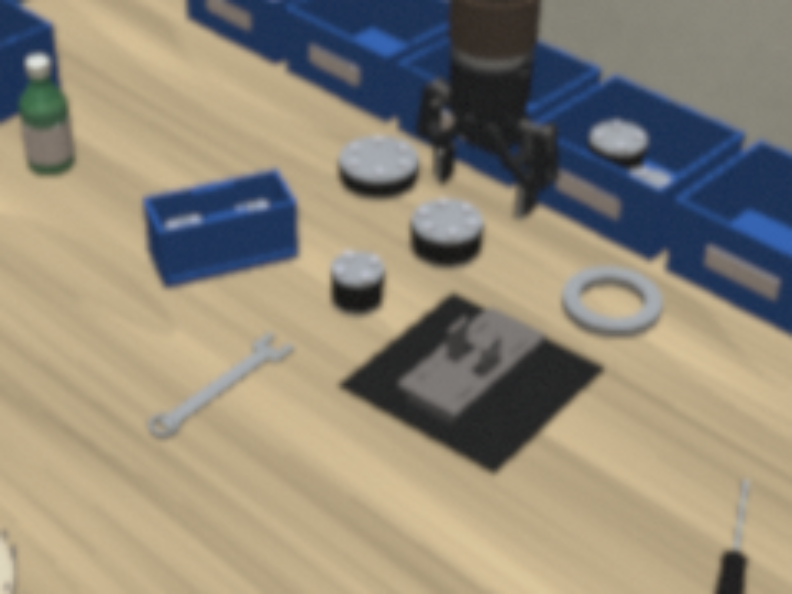

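The cover lies flat at about (470,362) in the crop, centred on the mat with its tabs up. The other objects are where they were.

```bash
python3 -c "
from bench import arm
print(arm.job_done())"
```

```text
the job is handed in; nothing more can be done
None
```

I pinched both tabs, lifted the cover off the case, set it down on the mat, opened the fingers and backed off. The job was handed in at about 10.5 s; no verdict is reported.

**Position:** in the last side image the cover's centre was at about (573, -173) mm, against a mat centre of (574, -173).

**Flatness:** the plate top measured about 27 mm above the bench, where about 29 is expected. That is within the 2 mm calibration error. The slope was about 0.01 rad.

**Tabs and release:** the tabs measured about 51 mm across from the side camera, which read about the same (51.6) before the squeeze, so they sprang back to rest. The fingers are about 180 mm above the mat and the measured force is near zero.

**Other things on the bench:** in the last side image, everything visible looked where it was at the start. I judged this by eye and did not measure it.

**Disagreements:**
- While squeezing, the gripper read about 25 mm, not the expected 29 over the fully squeezed tabs.
- The squeeze also pushed the arm up by about 3 mm, with about 9 N. Neither caused trouble, and the cover came off level.

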